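Set up a cast cover for spray painting

TASK

Get the rectangular cast cover ready for spraying: take it off its wooden block and leave it standing on one of its short thin edges, long way up, in the middle of the turntable. Set the spraying air as well: pull the regulator's knob up to unlock it, turn it until the gauge needle points to the long middle mark at the top of the scale, and push the knob fully down again to lock it. Leave the paint tin, the tape roll and the round flange where they are.

Things in the scene. Friction and masses are not known exactly. Their poses are not given: they have to be found in the camera images.
- cover_center (a point): centre of the rectangular cast-aluminium cover, a loose flat plate 116 x 64 x 20 mm, about 0.35 kg, with a raised panel (80 x 42 mm, 4 mm high) on one broad face. x along its 116 mm length, y along its 64 mm width, z through its thickness towards the panel; the point is half-way through the 20 mm. It starts lying flat, panel up, on the wooden block
- block: loose wooden block under the cover, 90 x 42 x 45 mm high, origin at the centre of its underside, x along its length; the cover starts centred on it, lengths parallel, overhanging 11 mm at each long side and 13 mm at each end
- turntable_top (a point): centre of the upper face of the bench turntable, a flat plywood disc 240 mm across whose upper face (this point) is 36 mm above the bench; z up. The disc turns stiffly about its axis; its foot is fixed
- regulator: the filter-regulator under the knob, fixed to the bench on a bracket: grey bonnet 43 mm across just below the knob, body 56 mm square, clear bowl under it. Origin on the bench below the knob's axis, z up. Feed pipe 74 mm to its +y side, gauge on its -x side; all but the knob and bonnet is lower than 165 mm
- knob_grip (a point): point on the axis of the black ribbed regulator knob (44 mm across, 34 mm tall, upright), 20 mm above its lower rim and 14 mm below its flat top; moves with the knob: 198 mm above the bench when down, 205 mm when pulled up. z up along the axis
- knob_out (a joint): how far the knob is pulled up, m: 0 fully down (locked by serrations, cannot turn), 0.007 fully up (free to turn from about 0.005). About 5 N moves it; it stays where it is left
- knob_turn (a joint): angle of the knob, rad, growing clockwise seen from above, 0 to 4.712; light friction when out. It can be let go and gripped again while out. The serrations lock every 22.5 degrees (0.3927 rad, counted from 0): when pressed down the free knob turns by itself to the nearest and drops in
- needle (a joint): angle of the gauge needle, rad, clockwise from the zero mark at lower left; it always equals the knob's angle. Full scale (0 to 60 psi) is 4.712; the long middle mark at the top of the dial (half scale, 30 psi) is 2.356
- gauge_face (a point): centre of the white face of the round pressure gauge, 63 mm across, on a brass elbow 87 mm from the knob's axis; it faces up, leaning 20 degrees away from the knob. The top of its dial is the side nearest the knob. Long marks every 45 degrees, the longest at the top
- paint_tin: bystander: closed steel paint tin, 100 mm across, 120 mm high; origin at the centre of its underside
- tape_roll: bystander: roll of tape lying flat, 100 mm across, 36 mm high; origin at the centre of its underside
- round_flange: bystander: round cast flange lying flat, 90 mm across, 22 mm high; origin at the centre of its underside
Things that resemble listed ones, but are neither listed nor needed, are in the scene too. Leave any orange, pink or purple look-alike of the part that bears cover_center alone.

How it is judged (in metres and radians):
On the way, in this order (a step that is already met when the one before it is completed fails the run):
1. the regulator knob is pulled up and unlocked (value of joint knob_out above 0.004 m), for 0.1 s.
2. the knob, still up, is turned until the needle is at the middle mark (within 0.2 rad) (value of joint knob_out above 0.004 m and value of joint needle between 2.156 and 2.556 rad), for 0.1 s.
At the end, for the whole second after the job is handed in: the cover stands still on a short edge on the turntable, its length within 0.06 rad of upright and its centre within 40 mm of the turntable's axis; the knob is pushed down to within 2 mm and the needle is within 0.2 rad of the middle mark (angle between the x axis of cover_center and the z axis of turntable_top, either way round below 0.06 rad and z of cover_center in the frame of turntable_top between 0.053 and 0.063 m and horizontal distance between cover_center and turntable_top below 0.04 m and value of joint knob_out below 0.002 m and value of joint needle between 2.156 and 2.556 rad); the robot touches nothing.
It fails at once if the paint tin is moved more than 30 mm (distance of paint_tin from where it was at the start of the episode above 0.03 m).
It fails at once if the tape roll is moved more than 30 mm (distance of tape_roll from where it was at the start of the episode above 0.03 m).
It fails at once if the round flange is moved more than 30 mm (distance of round_flange from where it was at the start of the episode above 0.03 m).
It also fails if it takes over 72 s, if anything falls off the work surface, if the arm or the gripper's body presses on something with over 40 N, if the wrist force passes 120 N, or if a joint passes its speed limit or range.

ROBOT

A 6-joint arm with a two-finger parallel gripper is mounted at the origin on the work surface. World frame = base frame: x ahead of the robot, y to its left, z up, the work surface at z = 0. Lengths are in mm, angles in rad, forces in N, time in s.
With the tool pointing down it reaches from about 250 to 800 mm from the base axis. Payload 3.9 kg.
Tool frame: the origin (TCP) lies between the finger pads; the fingertips stand 11 mm ahead of it and the grasp point (between the pads) lies 8 mm behind it; z points along the fingers, y is the line along which they close (so a half turn about z gives the same grasp; the last joint's range is limited). The gripper opens to 85 mm and grips with 20 to 120 N. Pads are 22 mm wide; open, the fingers measure 114 mm over their backs; the gripper's body (76 mm by 85 mm) begins 54 mm behind the grasp point. The pads swing forward as they close: fully open they stand 13 mm farther back than shut.
Start: joints at [1.157, 0.26, -0.138, 1.173, 0, 1.571], TCP at [211.092, 480.682, 212.504] pointing down, gripper open.
Joint ranges: [-2.78, 2.78], [-0.83, 1.72], [-1.28, 1.37], [-1.9, 2.12], [-1.57, 1.48], [-3.14, 3.14]. Speed limits (rad/s): [2.57, 2.57, 3.14, 3.14, 3.14, 3.14].

INTERFACE

Orientations are given as a unit quaternion [x, y, z, w].
In Python, from rig import get_obs, get_image, calibration, robot, look_for gives the robot as it stands. The module is installed in compiled form; this text tells all that it offers.
- The arm moves only by the tool send_rows, never from a script. Its argument "plan" is a list of rows, each a list of 7 numbers: the shift along the tool's x, y, z normalised to -1 to 1, where 1 is 0.03 m, then the turn, a rotation vector about the tool's x, y, z normalised to -1 to 1, where 1 is 4 degrees, then the gripper's target within -1 to 1 (shut at 1, half-way at 0, fully open at -1). A call has 1 to 5 rows; each row shifts and turns the commanded pose from where the row before left it, along the tool's axes as they then stand; what a row does not reach is not made up. A row lasts 1/8 s, in which the tool goes at most 62.5 mm and 10.7 degrees, less where a joint would pass 70% of its speed; a pose out of reach is approached as far as the arm can. A call with a number of a shift or a turn outside -1 to 1 is refused whole. A call with a gripper value outside its range is refused whole. The fingers move at their own pace and stop on an object; "newtons" is the grip in N (left out, the last holds). Time passes only in rows, so rows that do not move let the fingers close. It gives the time, the measured TCP pose, the force, the opening and the grip force at its end, in the units of the state.
- get_obs(): the state, without advancing time (a new reading comes with each control period).
- get_image(name): name is "scene" or "side" or "wrist"; returns (picture, depth): 480x640x3 uint8, blue, green, red; 480x640 float32, mm along the optical axis (not along the pixel's ray), 0 where there is no reading.
- calibration(name): a dict with "K" (3x3 intrinsics, pixels), "rvec" (rotation vector, rad) and "tvec" (3), from world to camera coordinates, as OpenCV has them; the wrist camera has in their place "mount" (4x4, takes a point from camera to tool coordinates, whose origin is the TCP and whose axes are the flange's). Camera axes: x right, y down, z forward; pixel columns grow to the right and rows downward; lengths in mm; the calibration is good to about 2 mm. A picture is of the moment at which its call begins: read the wrist's pose just before it. calibration takes no time and is no camera call.
- robot.finish_job(): hands the job in; it is judged then, once.
Trained networks look in the newest picture that a camera, given by its name, has taken for a name from the list of things; names that differ only in an ending like _2 or _b are one class to them, and where a whole thing is asked for, a point or a joint stands for the part that bears it (a point fixed in the world has none). Each returns a list of dicts, best first, with "conf" (0 to 1); they miss things now and then, are a little off and sometimes report something else, mostly with a low value. They report only what shows in the picture. A call takes as long as a camera call. They do not tell look-alikes from the thing itself.
- look_for(name, camera): "centre" ([row, column] in pixels, amid what is visible of it).
The state is a dict: "time_s": time; "qpos": joint angles; "dq": joint speeds; "joint_torque": joint torques, N m; "position": TCP position; "tool_rot": TCP orientation; "contact_force": force on the tool from outside, world axes, zero at the start; "torque": the same for the moment, N m; "gripper_width": opening from 0.0 (shut) to 1.0 (fully open); "grip_force": force on a finger pad.
Only numpy, scipy, OpenCV 4.12 (cv2) and the standard library are available. Lean on these libraries where they do the work, as an engineer would, in place of code of your own. Each camera call takes 0.05 s, during which the arm holds its last target. There are 200 camera calls.

## Working session

There is one attempt and no reset: what is moved stays moved. The work goes in short steps, Python scripts to look and compute and a tool call to move; the robot and the scene stay as the last step left them, time stands still between calls to the robot, and variables do not carry over. Pictures are saved under pics/ and viewed, at most 10 in all, crops included, and the job is handed in when it is done.

Besides the shell and the picture viewer there is one more tool, called after "Call:" as name(argument=value, ...) on one line, values as JSON. send_rows: Moves the arm, as the interface text tells. Its arguments: {"type":"object","properties":{"plan":{"type":"array"},"newtons":{"type":"number"}},"required":["plan"]}

```bash
mkdir -p pics; cat > h.py <<'E'
import numpy as np, cv2
from rig import get_obs, get_image, calibration, robot, look_for
from scipy.spatial.transform import Rotation as R
def cam(name,obs=None):
    c=calibration(name); K=np.array(c["K"],float)
    if name=="wrist":
        T=np.eye(4); T[:3,:3]=R.from_quat(obs["tool_rot"]).as_matrix(); T[:3,3]=obs["position"]
        return K, T@np.array(c["mount"])
    M=np.eye(4); M[:3,:3]=cv2.Rodrigues(np.array(c["rvec"],float))[0]; M[:3,3]=np.ravel(c["tvec"])
    return K, np.linalg.inv(M)
def cloud(name):
    o=get_obs(); im,d=get_image(name); K,T=cam(name,o)
    v,u=np.mgrid[:480,:640]
    P=np.stack([(u-K[0,2])/K[0,0]*d,(v-K[1,2])/K[1,1]*d,d],-1)@T[:3,:3].T+T[:3,3]
    P[d<=0]=np.nan
    return im,P
E
python3 - <<'E'
from h import *
print(get_obs())
for n in ["scene","side"]:
    im,P=cloud(n); cv2.imwrite(f"pics/{n}0.png",im); np.save(f"{n}0.npy",P)
    for t in ["cover_center","block","turntable_top","regulator","knob_grip","gauge_face","paint_tin","tape_roll","round_flange"]:
        try:
            for r in look_for(t,n)[:3]:
                a,b=map(int,r["centre"]); print(n,t,round(r["conf"],2),a,b,np.round(P[a,b]))
        except Exception as e: print(t,e)
E
```

```text
{'time_s': 0.0, 'qpos': array([ 1.15699564e+00,  2.60704518e-01, -1.39405492e-01,  1.17268174e+00,
       -5.49398936e-05,  1.57080992e+00]), 'dq': array([ 1.42268957e-04,  8.44478566e-05, -2.47413176e-03,  1.41685487e-04,
        1.41443179e-03, -1.04326599e-03]), 'joint_torque': array([ 1.02823131e-03, -4.05677032e+01,  2.53923011e+01,  1.86976528e-02,
        5.61386389e-05,  1.75167230e-06]), 'position': array([210.8222964 , 480.01459677, 211.64040505]), 'tool_rot': array([ 2.05433867e-01,  9.78670491e-01, -9.82078115e-04, -1.78066727e-04]), 'contact_force': array([-0.4770079 ,  0.89889385,  0.7786116 ]), 'torque': array([-0.0211309 , -0.04361186, -0.05182395]), 'grip_force': 0.0, 'gripper_width': 1.0016173740107845}
scene cover_center 0.73 330 443 [677. 489.  28.]
scene cover_center 0.66 268 399 [556. 338.  67.]
scene cover_center 0.61 229 412 [385. 342.  24.]
scene block 0.65 289 397 [590. 348.  14.]
scene turntable_top 0.94 245 273 [578. -21.  36.]
scene regulator 0.94 188 180 [ 535. -320.  126.]
scene knob_grip 0.82 162 171 [ 521. -333.  215.]
scene gauge_face 0.83 187 179 [ 
[... 367 characters left out ...]
cover_center 0.92 381 408 [391. 360.  23.]
side cover_center 0.91 355 321 [553. 346.  70.]
side cover_center 0.9 446 239 [679. 499.  23.]
side block 0.9 377 323 [549. 360.  22.]
side turntable_top 0.71 245 321 [nan nan nan]
side regulator 0.67 129 345 [ 530. -329.  201.]
side regulator 0.62 155 347 [ 522. -300.  134.]
side knob_grip 0.58 131 351 [ 512. -325.  197.]
side knob_grip 0.54 158 346 [ 525. -302.  123.]
side gauge_face 0.9 155 348 [ 519. -297.  136.]
side paint_tin 0.97 193 250 [ 778. -145.   98.]
side tape_roll 0.71 319 227 [771. 210.  -0.]
side tape_roll 0.54 355 324 [547. 344.  68.]
side round_flange 0.59 300 401 [389. 152.  20.]
side round_flange 0.19 127 349 [ 518. -323.  210.]
```

View pics/scene0.png

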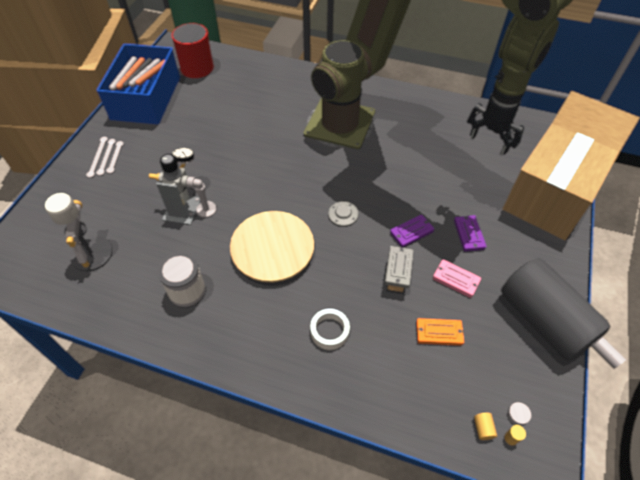

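```bash
python3 - <<'E'
from h import *
for n in ["scene","side"]:
    P=np.load(n+"0.npy"); 
    def box(x0,x1,y0,y1,z0,z1): 
        m=(P[...,0]>x0)&(P[...,0]<x1)&(P[...,1]>y0)&(P[...,1]<y1)&(P[...,2]>z0)&(P[...,2]<z1); return P[m]
    q=box(460,640,250,440,55,80); z=np.median(q[:,2]); print(n,"cover",len(q),cv2.minAreaRect(q[:,:2].astype(np.float32)), q.min(0),q.max(0),np.percentile(q[:,2],[5,25,50,75,95]))
    q=box(420,740,-170,150,28,44); print("tt",len(q),cv2.minAreaRect(q[:,:2].astype(np.float32)),cv2.minEnclosingCircle(q[:,:2].astype(np.float32)),np.median(q[:,2]))
    q=box(460,580,-390,-270,205,225); print("knob",len(q),cv2.minEnclosingCircle(q[:,:2].astype(np.float32)),np.median(q,0))
    q=box(430,650,-430,-220,100,165); print("reg",len(q),q.min(0),q.max(0))
E
```

```text
scene cover 905 ((545.2732543945312, 338.1905517578125), (120.10050201416016, 64.35610961914062), 7.496629238128662) [482.73932451 298.9442368   55.16236599] [607.59689366 375.83879814  77.87876978] [60.99107822 65.33579931 67.77944411 70.26006577 73.23141624]
tt 4579 ((576.304443359375, -24.397674560546875), (238.88827514648438, 238.94729614257812), 69.54350280761719) ((575.202880859375, -25.019529342651367), 122.59837341308594) 37.69457378793186
knob 166 ((515.5341186523438, -349.02349853515625), 23.43705940246582) [ 515.94799564 -347.20893419  213.81708819]
reg 1066 [ 430.20954273 -425.45422403  100.51674101] [ 566.21087738 -261.21254949  164.98010319]
side cover 1942 ((549.1322021484375, 339.7565002441406), (116.06929779052734, 66.68103790283203), 7.625133514404297) [488.14728064 301.19239489  55.0596869 ] [610.13813062 379.53041316  72.03545398] [59.78662968 63.90170756 65.78327736 68.30481569 70.0643639 ]
tt 4643 ((581.0202026367188, -22.4237060546875), (238.98788452148438, 238.26368713378906), 73.2959976196289) ((581.3970947265625, -22.5421085357666), 121.50313568115234) 35.74296969701709
knob 105 ((518.8095703125, -345.6794738769531), 23.52323341369629) [ 516.29101497 -339.98443708  211.39376462]
reg 899 [ 430.0203208  -391.21777638  100.03972326] [ 568.46298252 -258.82619031  164.64463071]
```

View pics/side0.png

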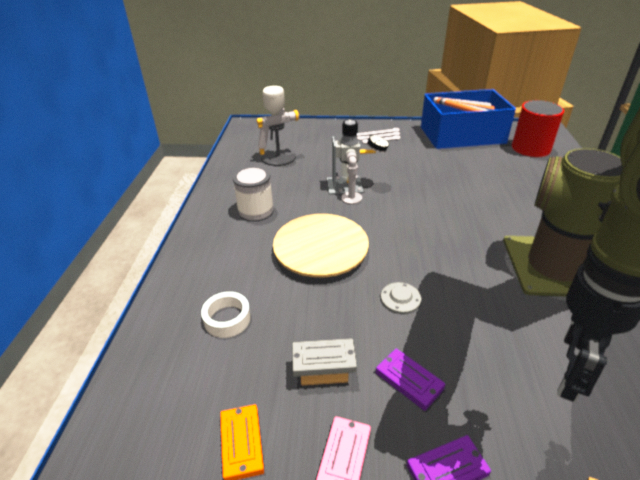

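The grey cover on the block is at about (row 268, col 399) in the scene view. The turntable is at (245, 273) and the knob at (162, 171). The purple, pink and orange plates are look-alikes. I'll plan the move to above the cover.

```bash
cat >> h.py <<'E'
def frame(zdir,ydir):
    z=np.array(zdir,float); z/=np.linalg.norm(z); y=np.array(ydir,float); y-=z*(y@z); y/=np.linalg.norm(y)
    return np.stack([np.cross(y,z),y,z],1)
def plan(p,Rt,g,n=None,start=None):
    """print rows (tool-frame, normalised) from the present pose to p,Rt"""
    if start is None:
        o=get_obs(); p0,R0=o["position"],R.from_quat(o["tool_rot"]).as_matrix()
    else: p0,R0=start
    p=np.array(p,float); rv=R.from_matrix(R0.T@Rt).as_rotvec()
    if n is None: n=int(np.ceil(max(np.abs(p-p0).max()/28*1.2,np.degrees(np.abs(rv).max())/3.9,1)))
    c,C=np.array(p0),np.array(R0)
    w=np.round(np.degrees(rv)/n/4,2)
    print(n,"rows")
    for i in range(n):
        t=p0+(p-p0)*(i+1)/n
        s=np.round(C.T@(t-c)/30,2); c=c+C@(s*30); C=C@R.from_rotvec(np.radians(w*4)).as_matrix()
        print([float(x)+0 for x in [*s,*w]]+[g],",",("\n" if i%5==4 else ""),sep="",end="" if i%5!=4 else "")
        if i%5!=4: print()
    print("end",c.round(1),"rot err deg",np.degrees(np.linalg.norm(R.from_matrix(C.T@Rt).as_rotvec())).round(2))
    return c,C
E
python3 - <<'E'
from h import *
a=np.radians(7.5)
plan([520,336,220],frame([0,0,-1],[-np.sin(a),np.cos(a),0]),-1)
E
```

```text
14 rows
[-0.81, -0.02, -0.02, 0.0, 0.0, -0.56, -1],
[-0.81, -0.05, -0.02, 0.0, 0.0, -0.56, -1],
[-0.81, -0.08, -0.01, 0.0, 0.0, -0.56, -1],
[-0.8, -0.12, -0.02, 0.0, 0.0, -0.56, -1],
[-0.8, -0.15, -0.02, 0.0, 0.0, -0.56, -1],
[-0.8, -0.17, -0.02, 0.0, 0.0, -0.56, -1],
[-0.78, -0.21, -0.01, 0.0, 0.0, -0.56, -1],
[-0.78, -0.24, -0.02, 0.0, 0.0, -0.56, -1],
[-0.76, -0.27, -0.02, 0.0, 0.0, -0.56, -1],
[-0.76, -0.3, -0.02, 0.0, 0.0, -0.56, -1],
[-0.74, -0.32, -0.01, 0.0, 0.0, -0.56, -1],
[-0.73, -0.36, -0.02, 0.0, 0.0, -0.56, -1],
[-0.72, -0.38, -0.02, 0.0, 0.0, -0.56, -1],
[-0.7, -0.42, -0.02, 0.0, 0.0, -0.56, -1],
end [520.1 335.9 220.1] rot err deg 0.15
```

Call:
send_rows(plan=[[-0.81,-0.02,-0.02,0,0,-0.56,-1],[-0.81,-0.05,-0.02,0,0,-0.56,-1],[-0.81,-0.08,-0.02,0,0,-0.56,-1],[-0.8,-0.12,-0.02,0,0,-0.56,-1],[-0.8,-0.15,-0.02,0,0,-0.56,-1]])

```text
time_s: 1.62
position: [322.0, 428.6, 215.5]
tool_rot: [0.108, 0.994, 0.0, -0.0]
contact_force: [-0.0, 0.7, 1.1]
gripper_width: 0.997
grip_force: 0.0
```

Call:
send_rows(plan=[[-0.8,-0.17,-0.02,0,0,-0.56,-1],[-0.78,-0.21,-0.02,0,0,-0.56,-1],[-0.78,-0.24,-0.02,0,0,-0.56,-1],[-0.76,-0.27,-0.02,0,0,-0.56,-1],[-0.76,-0.3,-0.02,0,0,-0.56,-1]])

```text
time_s: 2.25
position: [432.4, 376.8, 218.5]
tool_rot: [0.011, 1.0, 0.0, -0.0]
contact_force: [-0.2, -1.2, 0.1]
gripper_width: 1.0
grip_force: 0.0
```

Call:
send_rows(plan=[[-0.74,-0.32,-0.02,0,0,-0.56,-1],[-0.73,-0.36,-0.02,0,0,-0.56,-1],[-0.72,-0.38,-0.02,0,0,-0.56,-1],[-0.7,-0.42,-0.02,0,0,-0.56,-1],[0,0,0,0,0,0,-1]])

```text
time_s: 2.88
position: [521.4, 335.2, 220.6]
tool_rot: [-0.066, 0.998, -0.0, 0.0]
contact_force: [0.3, 0.3, 0.0]
gripper_width: 1.001
grip_force: 0.0
```

```bash
python3 - <<'E'
from h import *
o=get_obs(); print(o["time_s"],o["position"],R.from_quat(o["tool_rot"]).as_matrix().round(3),o["qpos"])
im,P=cloud("wrist"); cv2.imwrite("pics/w1.png",im)
m=(P[...,2]>57)&(P[...,2]<85)&(abs(P[...,0]-547)<90)&(abs(P[...,1]-339)<70); q=P[m]
print(len(q),cv2.minAreaRect(q[:,:2].astype(np.float32)),np.percentile(q[:,2],[5,25,50,75,95]))
E
```

```text
2.875 [521.39552005 335.22580334 220.55737356] [[-0.991 -0.131  0.   ]
 [-0.131  0.991 -0.   ]
 [-0.    -0.    -1.   ]] [ 5.71463996e-01  4.23410314e-01  1.27259949e-01  1.27451770e+00
 -1.24640430e-04  4.40235040e-01]
11619 ((546.65869140625, 340.4903869628906), (116.17717742919922, 64.14447021484375), 7.715195178985596) [64.29575389 65.34244325 66.48047994 69.45172819 70.44852764]
```

View pics/w1.png

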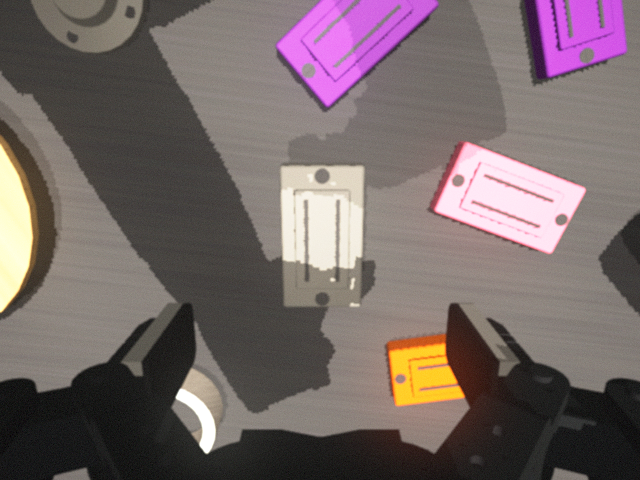

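The wrist view shows the cover at (235, 322), centre (546.7, 340.5), 7.7° off x. I'll grasp it tilted 25° backward.

```bash
python3 - <<'E'
from h import *
a=np.radians(7.7); u=np.array([np.cos(a),np.sin(a),0]); v=np.array([-np.sin(a),np.cos(a),0])
t=np.radians(25); z=-np.sin(t)*u-np.cos(t)*np.array([0,0,1]); F=frame(z,v)
g=np.array([546.7,340.5,55])+10*u+14*z
print(g)
s=plan(g-85*z,F,-1); plan(g,F,-1,start=s)
E
```

```text
[550.74652564 341.04711173  42.31169098]
7 rows
[-0.32, 0.01, 0.48, 0.0, 0.89, 0.0, -1],
[-0.35, 0.0, 0.46, 0.0, 0.89, 0.0, -1],
[-0.37, 0.01, 0.44, 0.0, 0.89, 0.0, -1],
[-0.4, 0.01, 0.42, 0.0, 0.89, 0.0, -1],
[-0.43, 0.01, 0.39, 0.0, 0.89, 0.0, -1],
[-0.45, 0.0, 0.36, 0.0, 0.89, 0.0, -1],
[-0.47, 0.01, 0.33, 0.0, 0.89, 0.0, -1],
end [586.3 345.9 119.4] rot err deg 0.15
4 rows
[0.0, 0.0, 0.71, 0.0, 0.0, -0.01, -1],
[0.0, 0.0, 0.71, 0.0, 0.0, -0.01, -1],
[0.0, 0.0, 0.71, 0.0, 0.0, -0.01, -1],
[0.0, 0.0, 0.7, 0.0, 0.0, -0.01, -1],
end [550.8 341.2  42.4] rot err deg 0.09
```

Call:
send_rows(plan=[[-0.32,0,0.48,0,0.89,0,-1],[-0.35,0,0.46,0,0.89,0,-1],[-0.37,0.01,0.44,0,0.89,0,-1],[-0.4,0.01,0.42,0,0.89,0,-1],[-0.43,0.01,0.39,0,0.89,0,-1]])

```text
time_s: 3.55
position: [566.7, 344.0, 148.4]
tool_rot: [-0.066, 0.986, -0.01, -0.155]
contact_force: [0.3, 0.0, -0.7]
gripper_width: 1.001
grip_force: 0.0
```

Call:
send_rows(plan=[[-0.45,0,0.36,0,0.89,0,-1],[-0.47,0.01,0.33,0,0.89,0,-1],[0,0,0,0,0,0,-1]])

```text
time_s: 3.92
position: [585.5, 346.0, 114.4]
tool_rot: [-0.065, 0.974, -0.016, -0.218]
contact_force: [0.6, 0.7, -0.2]
gripper_width: 1.0
grip_force: 0.0
```

Call:
send_rows(plan=[[0,0,0.7,0,0,0,-1],[0,0,0.7,0,0,0,-1],[0,0,0.7,0,0,0,-1],[0,0,0.7,0,0,0,-1],[0,0,0,0,0,0,-1]])

```text
time_s: 4.55
position: [548.9, 341.4, 44.8]
tool_rot: [-0.066, 0.974, -0.015, -0.216]
contact_force: [-0.7, 0.6, -0.1]
gripper_width: 1.004
grip_force: 0.0
```

Good, no contact. Closing now.

Call:
send_rows(plan=[[0,0,0,0,0,0,1],[0,0,0,0,0,0,1],[0,0,0,0,0,0,1],[0,0,0,0,0,0,1]], newtons=60)

```text
time_s: 5.05
position: [553.2, 341.1, 49.5]
tool_rot: [-0.065, 0.975, -0.014, -0.212]
contact_force: [1.8, -4.6, 19.7]
gripper_width: 0.453
grip_force: 63.3
```

```bash
python3 - <<'E'
from h import *
o=get_obs(); print(o["position"],o["gripper_width"],o["grip_force"],o["contact_force"])
p=o["position"]+np.array([0,0,110]); F=R.from_quat(o["tool_rot"]).as_matrix()
s=plan(p,F,1)
# horizontal-ish: tool z forward azimuth -2deg, 25 deg below horizontal
a=np.radians(-2); u=np.array([np.cos(a),np.sin(a),0]); v=np.array([-np.sin(a),np.cos(a),0]); t=np.radians(65)
z=np.sin(t)*u-np.cos(t)*np.array([0,0,1])
s=plan([530,-22,200],frame(z,v),1,start=s)
E
```

```text
[553.20669964 341.09414322  49.54064235] 0.4529205742647521 63.27907028608024 [ 1.84269322 -4.57409004 19.68114413]
5 rows
[0.3, 0.0, -0.67, 0.0, 0.0, 0.0, 1],
[0.31, 0.0, -0.66, 0.0, 0.0, 0.0, 1],
[0.3, 0.0, -0.67, 0.0, 0.0, 0.0, 1],
[0.31, 0.0, -0.67, 0.0, 0.0, 0.0, 1],
[0.3, 0.0, -0.67, 0.0, 0.0, 0.0, 1],
end [553.4 341.  159.6] rot err deg 0.0
23 rows
[0.12, -0.52, -0.01, 0.04, -0.97, 0.11, 1],
[0.11, -0.51, -0.02, 0.04, -0.97, 0.11, 1],
[0.11, -0.52, -0.02, 0.04, -0.97, 0.11, 1],
[0.1, -0.52, -0.03, 0.04, -0.97, 0.11, 1],
[0.1, -0.52, -0.03, 0.04, -0.97, 0.11, 1],
[0.09, -0.52, -0.04, 0.04, -0.97, 0.11, 1],
[0.08, -0.53, -0.05, 0.04, -0.97, 0.11, 1],
[0.08, -0.52, -0.04, 0.04, -0.97, 0.11, 1],
[0.07, -0.52, -0.06, 0.04, -0.97, 0.11, 1],
[0.06, -0.53, -0.05, 0.04, -0.97, 0.11, 1],
[0.05, -0.52, -0.06, 0.04, -0.97, 0.11, 1],
[0.05, -0.53, -0.05, 0.04, -0.97, 0.11, 1],
[0.04, -0.52, -0.06, 0.04, -0.97, 0.11, 1],
[0.02, -0.53, -0.06, 0.04, -0.97, 0.11, 1],
[0.03, -0.53, -0.06, 0.04, -0.97, 0.11, 1],
[0.01, -0.52, -0.06, 0.04, -0.97, 0.11, 1],
[0.0, -0.53, -0.06, 0.04, -0.97, 0.11, 1],
[0.0, -0.53, -0.06, 0.04, -0.97, 0.11, 1],
[-0.01, -0.52, -0.06, 0.04, -0.97, 0.11, 1],
[-0.02, -0.53, -0.05, 0.04, -0.97, 0.11, 1],
[-0.03, -0.53, -0.05, 0.04, -0.97, 0.11, 1],
[-0.03, -0.53, -0.05, 0.04, -0.97, 0.11, 1],
[-0.04, -0.52, -0.04, 0.04, -0.97, 0.11, 1],
end [530.  -21.9 200. ] rot err deg 0.16
```

```bash
python3 - <<'E'
from h import *
im,P=cloud("side"); 
c=cv2.resize(im[300:430,230:430],None,fx=2,fy=2,interpolation=2)
o=get_obs()
im2,P2=cloud("wrist")
cv2.imwrite("pics/g1.png",np.vstack([cv2.copyMakeBorder(c,0,0,0,240,cv2.BORDER_CONSTANT),cv2.resize(im2,(640,480))])[:,:])
q=P2[(P2[...,2]>35)&(P2[...,2]<95)&(abs(P2[...,0]-547)<90)&(abs(P2[...,1]-339)<60)]
print(len(q),np.percentile(q[:,2],[5,25,50,75,95]))
E
```

```text
46631 [64.72747219 65.7063585  68.96132034 69.88359019 82.61667341]
```

View pics/g1.png

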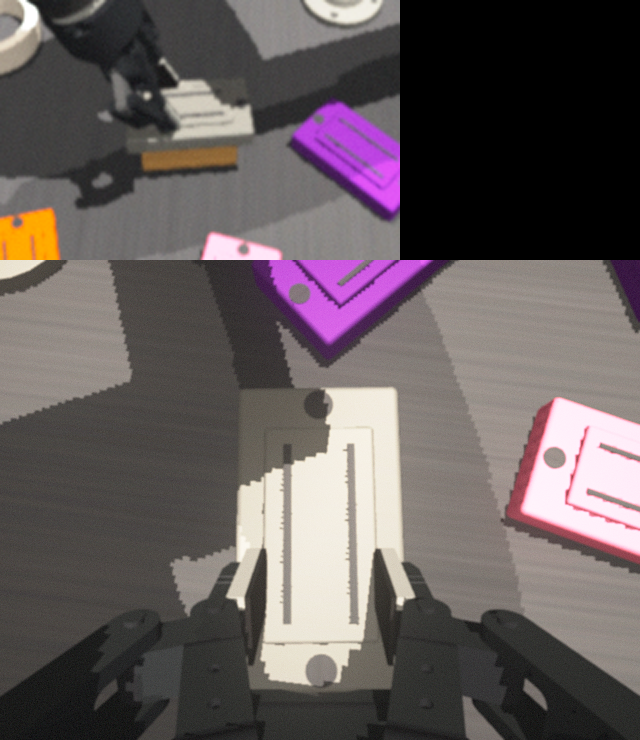

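The pads closed on the raised panel at about (330, 250) and (330, 395), above the cover's sides, so the fingertips were higher than I assumed. I'll measure where the tips really are.

```bash
python3 - <<'E'
from h import *
o=get_obs(); T=R.from_quat(o["tool_rot"]).as_matrix()
im2,P=cloud("wrist")
for r,c in [(292,262),(330,240),(335,255),(360,258),(380,256),(400,258),(330,400),(300,378),(335,385),(360,384),(390,386),(250,320),(200,245),(380,320)]:
    q=P[r,c]; print(r,c,q.round(1),"tool",(T.T@(q-o["position"])).round(1))
print(o["position"],o["qpos"])
E
```

```text
292 262 [557.4 322.2  80.8] tool [ 11.5 -19.2 -29.2]
330 240 [568.6 320.7 103.1] tool [ 10.8 -22.2 -54. ]
335 255 [570.  324.3  97.3] tool [  6.7 -18.8 -49.5]
360 258 [578.1 325.4  89.9] tool [ -3.8 -18.8 -46.2]
380 256 [583.2 326.3  94.5] tool [ -6.6 -18.6 -52.4]
400 258 [596.1 324.5  64.6] tool [-30.4 -22.1 -30.5]
330 400 [562.5 365.5 103.6] tool [ 11.1  23.1 -54.4]
300 378 [554.8 361.3  82.1] tool [  9.6  19.9 -31.4]
335 385 [565.  362.8  95.1] tool [  5.6  20.1 -47.5]
360 384 [572.6 363.8  92.2] tool [ -2.6  20.  -48.1]
390 386 [580.7 364.8  95.5] tool [ -8.6  20.  -54.4]
250 320 [539.4 339.6  70.3] tool [ 21.2   0.4 -13.2]
200 245 [523.3 308.   64.8] tool [ 37.3 -28.7   0.2]
380 320 [585.4 345.8  68.7] tool [-21.7   0.5 -31. ]
[553.1878638  341.05184457  49.50872892] [0.47847753 0.91489579 0.51340677 1.57508889 0.14212713 0.3158178 ]
```

```bash
python3 - <<'E'
from h import *
c=calibration("wrist"); K=np.array(c["K"]); M=np.linalg.inv(np.array(c["mount"])); print(np.array(c["mount"]).round(2))
for y in (-42.5,-21):
  for x in (11,-11):
    for z in range(-50,21,10):
      q=M@[x,y,z,1]; p=K@q[:3]; print(y,x,z,"row,col",(p[1]/p[2]).round(),(p[0]/p[2]).round())
E
```

```text
[[   0.     -0.96   -0.28   70.41]
 [   1.      0.     -0.      0.59]
 [   0.     -0.28    0.96 -161.93]
 [   0.      0.      0.      1.  ]]
-42.5 11 -50 row,col 323.0 173.0
-42.5 11 -40 row,col 308.0 184.0
-42.5 11 -30 row,col 294.0 193.0
-42.5 11 -20 row,col 283.0 201.0
-42.5 11 -10 row,col 273.0 208.0
-42.5 11 0 row,col 264.0 214.0
-42.5 11 10 row,col 256.0 220.0
-42.5 11 20 row,col 248.0 225.0
-42.5 -11 -50 row,col 388.0 180.0
-42.5 -11 -40 row,col 369.0 190.0
-42.5 -11 -30 row,col 352.0 198.0
-42.5 -11 -20 row,col 337.0 205.0
-42.5 -11 -10 row,col 325.0 212.0
-42.5 -11 0 row,col 313.0 218.0
-42.5 -11 10 row,col 303.0 223.0
-42.5 -11 20 row,col 293.0 228.0
-21 11 -50 row,col 323.0 247.0
-21 11 -40 row,col 308.0 252.0
-21 11 -30 row,col 294.0 256.0
-21 11 -20 row,col 283.0 260.0
-21 11 -10 row,col 273.0 264.0
-21 11 0 row,col 264.0 267.0
-21 11 10 row,col 256.0 270.0
-21 11 20 row,col 248.0 273.0
-21 -11 -50 row,col 388.0 250.0
-21 -11 -40 row,col 369.0 255.0
-21 -11 -30 row,col 352.0 259.0
-21 -11 -20 row,col 337.0 263.0
-21 -11 -10 row,col 325.0 266.0
-21 -11 0 row,col 313.0 269.0
-21 -11 10 row,col 303.0 272.0
-21 -11 20 row,col 293.0 274.0
```

The tips are about 35 mm farther back than the text says, seen in both pictures at tool z of about -28 to -38. I'll release, re-grasp deeper and watch the force.

Call:
send_rows(plan=[[0,0,-0.2,0,0,0,-1],[0,0,-0.2,0,0,0,-1],[0,0,0,0,0,0,-1],[0,0,0,0,0,0,-1],[0,0,0,0,0,0,-1]])

```text
time_s: 5.82
position: [555.7, 341.8, 53.9]
tool_rot: [-0.065, 0.974, -0.015, -0.216]
contact_force: [0.0, -0.1, -0.8]
gripper_width: 1.0
grip_force: 0.0
```

```bash
python3 - <<'E'
from h import *
o=get_obs(); print(o["position"],o["gripper_width"],o["contact_force"])
im,P=cloud("wrist"); cv2.imwrite("pics/w2.png",im)
m=(P[...,2]>62)&(P[...,2]<72)&(abs(P[...,0]-547)<90)&(abs(P[...,1]-339)<45); q=P[m]
print(len(q),cv2.minAreaRect(q[:,:2].astype(np.float32)),q.min(0),q.max(0))
a=np.radians(7.7); u=np.array([np.cos(a),np.sin(a),0]); v=np.array([-np.sin(a),np.cos(a),0])
t=np.radians(25); z=-np.sin(t)*u-np.cos(t)*np.array([0,0,1]); F=frame(z,v)
g=np.array([546.7,340.5,56])+10*u+52*z
print(g); plan(g,F,-1)
E
```

```text
[555.70632088 341.84661423  53.90885613] 0.9995703550723183 [ 0.03419728 -0.07860463 -0.80153049]
47753 ((547.3494873046875, 340.8072204589844), (116.24406433105469, 64.34576416015625), 8.351667404174805) [486.56984392 301.30707278  62.00873797] [608.40702429 379.89270501  71.98994071]
[534.83183694 338.8953614    8.87199507]
2 rows
[0.0, 0.0, 0.83, 0.0, 0.0, -0.01, -1],
[0.0, 0.0, 0.83, 0.0, 0.0, -0.01, -1],
end [534.9 339.    8.8] rot err deg 0.05
```

View pics/w2.png

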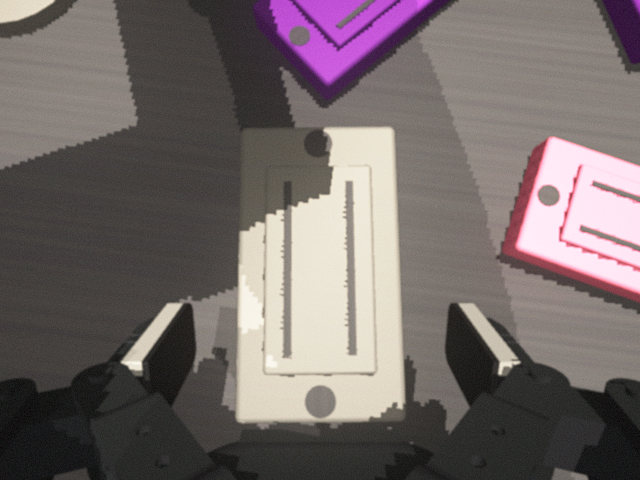

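The cover is still in place, centred at (275, 320) with the pads well clear on both sides. Descending further.

Call:
send_rows(plan=[[0,0.02,0.5,0,0,-0.1,-1],[0,0,0.5,0,0,0,-1],[0,0,0.3,0,0,0,-1],[0,0,0,0,0,0,-1]])

```text
time_s: 6.38
position: [538.9, 340.1, 18.6]
tool_rot: [-0.069, 0.974, -0.014, -0.216]
contact_force: [1.0, 0.1, -0.3]
gripper_width: 1.0
grip_force: 0.0
```

Call:
send_rows(plan=[[0,0,0.3,0,0,0,-1],[0,0,0,0,0,0,-1]])

```text
time_s: 6.62
position: [535.5, 339.7, 10.5]
tool_rot: [-0.069, 0.974, -0.014, -0.216]
contact_force: [0.3, -0.7, -0.6]
gripper_width: 1.001
grip_force: 0.0
```

Call:
send_rows(plan=[[0,0,0,0,0,0,1],[0,0,0,0,0,0,1],[0,0,0,0,0,0,1],[0,0,0,0,0,0,1]], newtons=60)

```text
time_s: 7.12
position: [536.6, 339.9, 11.4]
tool_rot: [-0.069, 0.974, -0.013, -0.215]
contact_force: [3.0, -0.3, 3.4]
gripper_width: 0.742
grip_force: 66.9
```

```bash
python3 - <<'E'
from h import *
o=get_obs(); print(o["position"],o["gripper_width"],o["grip_force"],o["contact_force"])
p=o["position"]+np.array([0,0,110]); F=R.from_quat(o["tool_rot"]).as_matrix()
s=plan(p,F,1)
a=np.radians(-2); u=np.array([np.cos(a),np.sin(a),0]); v=np.array([-np.sin(a),np.cos(a),0]); t=np.radians(65)
z=np.sin(t)*u-np.cos(t)*np.array([0,0,1])
s=plan(np.array([578,-23,190])+z*50,frame(z,v),1,start=s)
E
```

```text
[536.63475199 339.91981698  11.38105761] 0.7424455547087171 66.91656231880188 [ 3.01147303 -0.30781776  3.38053709]
5 rows
[0.31, 0.0, -0.67, 0.0, 0.0, 0.0, 1],
[0.31, 0.0, -0.66, 0.0, 0.0, 0.0, 1],
[0.3, 0.01, -0.67, 0.0, 0.0, 0.0, 1],
[0.31, 0.0, -0.66, 0.0, 0.0, 0.0, 1],
[0.31, 0.0, -0.67, 0.0, 0.0, 0.0, 1],
end [536.7 339.9 121.4] rot err deg 0.0
23 rows
[-0.02, -0.54, -0.09, 0.04, -0.97, 0.11, 1],
[-0.02, -0.54, -0.08, 0.04, -0.97, 0.11, 1],
[-0.04, -0.54, -0.08, 0.04, -0.97, 0.11, 1],
[-0.04, -0.54, -0.07, 0.04, -0.97, 0.11, 1],
[-0.06, -0.54, -0.07, 0.04, -0.97, 0.11, 1],
[-0.06, -0.54, -0.06, 0.04, -0.97, 0.11, 1],
[-0.07, -0.54, -0.06, 0.04, -0.97, 0.11, 1],
[-0.08, -0.54, -0.05, 0.04, -0.97, 0.11, 1],
[-0.09, -0.54, -0.05, 0.04, -0.97, 0.11, 1],
[-0.09, -0.54, -0.03, 0.04, -0.97, 0.11, 1],
[-0.1, -0.53, -0.03, 0.04, -0.97, 0.11, 1],
[-0.11, -0.54, -0.02, 0.04, -0.97, 0.11, 1],
[-0.11, -0.54, -0.01, 0.04, -0.97, 0.11, 1],
[-0.11, -0.53, -0.01, 0.04, -0.97, 0.11, 1],
[-0.12, -0.54, 0.01, 0.04, -0.97, 0.11, 1],
[-0.12, -0.53, 0.02, 0.04, -0.97, 0.11, 1],
[-0.13, -0.53, 0.02, 0.04, -0.97, 0.11, 1],
[-0.13, -0.53, 0.04, 0.04, -0.97, 0.11, 1],
[-0.12, -0.53, 0.05, 0.04, -0.97, 0.11, 1],
[-0.13, -0.53, 0.06, 0.04, -0.97, 0.11, 1],
[-0.13, -0.53, 0.06, 0.04, -0.97, 0.11, 1],
[-0.13, -0.52, 0.08, 0.04, -0.97, 0.11, 1],
[-0.13, -0.53, 0.09, 0.04, -0.97, 0.11, 1],
end [623.4 -24.6 168.9] rot err deg 0.51
```

Gripped at 64 mm. Lifting, then swinging over.

Call:
send_rows(plan=[[0.3,0,-0.67,0,0,0,1],[0.3,0,-0.67,0,0,0,1],[0.3,0,-0.67,0,0,0,1],[0.3,0,-0.67,0,0,0,1],[0.3,0,-0.67,0,0,0,1]])

```text
time_s: 7.75
position: [537.0, 339.6, 120.4]
tool_rot: [-0.068, 0.974, -0.014, -0.216]
contact_force: [0.4, -0.2, -3.7]
gripper_width: 0.74
grip_force: 66.8
```

Call:
send_rows(plan=[[-0.02,-0.54,-0.09,0.04,-0.97,0.11,1],[-0.02,-0.54,-0.08,0.04,-0.97,0.11,1],[-0.04,-0.54,-0.08,0.04,-0.97,0.11,1],[-0.04,-0.54,-0.07,0.04,-0.97,0.11,1],[-0.06,-0.54,-0.07,0.04,-0.97,0.11,1]])

```text
time_s: 8.38
position: [555.3, 259.8, 130.2]
tool_rot: [-0.053, 0.997, -0.013, -0.048]
contact_force: [0.2, -0.8, -4.2]
gripper_width: 0.744
grip_force: 66.8
```

Call:
send_rows(plan=[[-0.06,-0.54,-0.06,0.04,-0.97,0.11,1],[-0.07,-0.54,-0.06,0.04,-0.97,0.11,1],[-0.08,-0.54,-0.05,0.04,-0.97,0.11,1],[-0.09,-0.54,-0.05,0.04,-0.97,0.11,1],[-0.09,-0.54,-0.03,0.04,-0.97,0.11,1]])

```text
time_s: 9.0
position: [573.4, 180.4, 140.1]
tool_rot: [-0.036, 0.992, -0.012, 0.121]
contact_force: [0.2, -0.1, -3.3]
gripper_width: 0.738
grip_force: 66.9
```

Call:
send_rows(plan=[[-0.1,-0.53,-0.03,0.04,-0.97,0.11,1],[-0.11,-0.54,-0.02,0.04,-0.97,0.11,1],[-0.11,-0.54,-0.01,0.04,-0.97,0.11,1],[-0.11,-0.53,-0.01,0.04,-0.97,0.11,1],[-0.12,-0.54,0.01,0.04,-0.97,0.11,1]])

```text
time_s: 9.62
position: [591.5, 101.3, 149.8]
tool_rot: [-0.017, 0.958, -0.01, 0.286]
contact_force: [0.2, -1.1, -3.5]
gripper_width: 0.738
grip_force: 66.9
```

Call:
send_rows(plan=[[-0.12,-0.53,0.02,0.04,-0.97,0.11,1],[-0.13,-0.53,0.02,0.04,-0.97,0.11,1],[-0.13,-0.53,0.04,0.04,-0.97,0.11,1],[-0.12,-0.53,0.05,0.04,-0.97,0.11,1],[-0.13,-0.53,0.06,0.04,-0.97,0.11,1]])

```text
time_s: 10.25
position: [610.4, 22.6, 159.8]
tool_rot: [0.001, 0.896, -0.008, 0.444]
contact_force: [1.0, -0.5, -4.6]
gripper_width: 0.745
grip_force: 67.0
```

Call:
send_rows(plan=[[-0.13,-0.53,0.06,0.04,-0.97,0.11,1],[-0.13,-0.52,0.08,0.04,-0.97,0.11,1],[-0.13,-0.53,0.09,0.04,-0.97,0.11,1],[0,0,0,0,0,0,1]])

```text
time_s: 10.75
position: [632.9, -26.0, 172.3]
tool_rot: [0.014, 0.85, -0.007, 0.527]
contact_force: [-0.8, 0.1, -4.7]
gripper_width: 0.741
grip_force: 67.4
```

```bash
python3 - <<'E'
from h import *
o=get_obs(); print(o["position"],R.from_quat(o["tool_rot"]).as_matrix().round(3),o["qpos"].round(2),o["gripper_width"],o["contact_force"])
T=R.from_quat(o["tool_rot"]).as_matrix()
for n in ["side","scene"]:
    im,P=cloud(n); np.save(n+"1.npy",P); r=look_for("cover_center",n); print([(x["conf"],x["centre"]) for x in r][:5])
    m=(abs(P[...,0]-580)<60)&(abs(P[...,1]+23)<50)&(P[...,2]>100)&(P[...,2]<280)
    rr,cc=np.where(m); print(rr.min(),rr.max(),cc.min(),cc.max())
    cv2.imwrite(f"pics/{n}2.png",im)
im,P=cloud("wrist")
a=cv2.imread("pics/side2.png")[100:340,160:480]; b=cv2.resize(im,(480,360)); c=np.zeros((600,640,3),np.uint8); c[:240,:320]=a; c[240:,:480]=b; c[:240,320:]=cv2.imread("pics/scene2.png")[130:370,130:450]; cv2.imwrite("pics/m2.png",c)
np.save("w2.npy",P)
E
```

```text
[632.94485064 -26.031774   172.31638353] [[-0.444  0.031  0.895]
 [ 0.016  1.    -0.026]
 [-0.896  0.003 -0.444]] [-0.05  0.29 -1.28 -1.11  0.02 -0.01] 0.7410787866807663 [-0.83740265  0.07036481 -4.72058392]
[(0.93, [184.1, 314.6]), (0.84, [451.0, 347.2]), (0.81, [378.5, 409.1]), (0.67, [445.7, 241.8])]
164 219 302 346
[(0.88, [233.1, 470.9]), (0.71, [280.2, 456.3]), (0.65, [215.5, 266.6]), (0.64, [227.6, 410.4]), (0.59, [329.2, 441.3])]
179 232 249 293
```

View pics/m2.png

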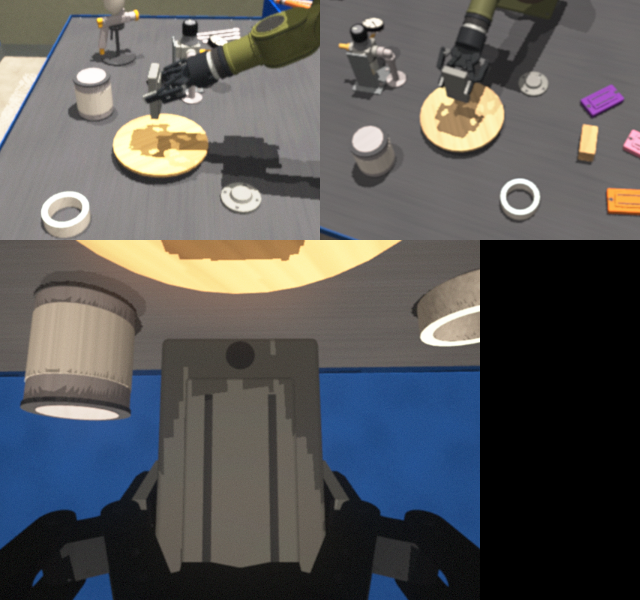

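The cover hangs long way up over the disc, at (184, 315) in the side view. Joint 3 is at its limit of -1.28. I'll fit the cover's face to get its tilt.

```bash
cat >> h.py <<'E'
def face(P,p0,T,show=True):
    """cover face in tool frame from wrist cloud"""
    q=(P.reshape(-1,3)-p0)@T
    q=q[np.isfinite(q).all(1)]
    # tool x = along cover (cover end), cover face near tool z -60..; 
    return q
E
python3 - <<'E'
from h import *
o=get_obs(); T=R.from_quat(o["tool_rot"]).as_matrix(); P=np.load("w2.npy")
# panel columns between slots: pix cols 230..340, rows 150..380 of 640x480 image
def fit(r0,r1,c0,c1):
    q=P[r0:r1,c0:c1].reshape(-1,3); q=q[np.isfinite(q).all(1)]; m=np.median(q,0); q=q[np.linalg.norm(q-m,axis=1)<70]
    for _ in range(4):
        c=q.mean(0); n=np.linalg.svd(q-c,full_matrices=False)[2][2]; d=(q-c)@n; q=q[abs(d)<max(1.5,2*d.std())]
    n*=-np.sign(n[0]); return c,n,d.std(),len(q)
for box in [(200,400,285,350),(190,400,240,400)]:
    c,n,s,k=fit(*box); print(c.round(1),n.round(4),"tilt deg",np.degrees(np.arcsin(n[2])).round(2),s.round(2),k)
# extents of visible cover edge: bottom/top
for r,cc in [(140,320),(150,240),(150,400),(200,220),(200,425),(300,320)]:
    print(r,cc,P[r,cc].round(1))
z=P[...,2]; m=(abs(P[...,0]-575)<25)&(abs(P[...,1]+25)<45)&(z>60); print("z range",z[m].min(),z[m].max(), "y range",P[m][:,1].min(),P[m][:,1].max())
m2=m&(z<z[m].min()+25); print("y lower",P[m2][:,1].min(),P[m2][:,1].max(),P[m2][:,0].mean())
E
```

```text
[574.6 -23.1 179.4] [-0.9992  0.031   0.0247] tilt deg 1.42 0.6 12744
[574.6 -22.2 178.4] [-0.9993  0.0305  0.0238] tilt deg 1.36 0.62 30514
140 320 [577.5 -22.2 132.2]
150 240 [577.2 -46.4 135.2]
150 400 [577.4   1.7 135.7]
200 220 [576.5 -51.6 150.8]
200 425 [579.7   8.9 150.6]
300 320 [574.9 -22.3 180. ]
z range 128.1965212282035 220.36864680685483 y range -69.99825832583606 19.999996232183285
y lower -54.63739014350635 9.789162377400814 576.9791934856656
```

Call:
send_rows(plan=[[0.6,0,0.3,0,-0.1,0,1],[0.6,0,0.3,0,-0.1,0,1],[0,0,0,0,0,0,1]])

```text
time_s: 11.38
position: [649.4, -25.3, 142.3]
tool_rot: [0.013, 0.851, -0.006, 0.525]
contact_force: [-1.6, 0.3, -3.6]
gripper_width: 0.743
grip_force: 67.3
```

```bash
cat >> h.py <<'E'
def fit(P,r0,r1,c0,c1):
    q=P[r0:r1,c0:c1].reshape(-1,3); q=q[np.isfinite(q).all(1)]; m=np.median(q,0); q=q[np.linalg.norm(q-m,axis=1)<70]
    for _ in range(4):
        c=q.mean(0); n=np.linalg.svd(q-c,full_matrices=False)[2][2]; d=(q-c)@n; q=q[abs(d)<max(1.5,2*d.std())]
    n*=-np.sign(n[0]); return c,n
def check():
    o=get_obs(); print(o["time_s"],o["position"].round(1),o["qpos"].round(3),o["contact_force"].round(1),o["gripper_width"].round(3))
    T=R.from_quat(o["tool_rot"]).as_matrix(); print(T.round(3))
    im,P=cloud("wrist"); c,n=fit(P,200,400,285,350); print("face",c.round(1),"tilt",np.degrees(np.arcsin(n[2])).round(2),n.round(3))
    z=P[...,2]; m=(abs(P[...,0]-c[0])<12)&(abs(P[...,1]-c[1])<28)&(z>40); print("zmin",z[m].min())
E
python3 -c "
from h import *
check()"
```

```text
Traceback (most recent call last):
  File "h.py", line 49, in check
    o=get_obs(); print(o["time_s"],o["position"].round(1),o["qpos"].round(3),o["contact_force"].round(1),o["gripper_width"].round(3))
                                                                                                         ^^^^^^^^^^^^^^^^^^^^^^^^
AttributeError: 'float' object has no attribute 'round'
```

The joint 3 limit pushes the tool outward. Approaching with a heading of -40° brings the wrist to a larger radius, so I'll re-plan that way.

```bash
sed -i 's/,o\["gripper_width"\].round(3)//' h.py; cat >> h.py <<'E'
def turnpose(cc,head,below,ctool=(7.4,1.6,-46)):
    a=np.radians(head); u=np.array([np.cos(a),np.sin(a),0]); v=np.array([-np.sin(a),np.cos(a),0]); t=np.radians(below)
    F=frame(np.cos(t)*u-np.sin(t)*np.array([0,0,1]),v); return np.array(cc)-F@np.array(ctool),F
E
python3 - <<'E'
from h import *
check()
p,F=turnpose([579,-23,155],-40,25); plan(p,F,1)
E
```

```text
11.375 [649.4 -25.3 142.3] [-0.05   0.408 -1.283 -1.226  0.021 -0.007] [-1.6  0.3 -3.6]
[[-0.448  0.028  0.893]
 [ 0.015  1.    -0.024]
 [-0.894  0.003 -0.448]]
face [591.9 -23.9 148.3] tilt 1.71 [-0.999  0.03   0.03 ]
zmin 97.08130306730874
9 rows
[0.06, -0.11, -0.12, 0.96, -0.04, 0.46, 1],
[0.06, -0.11, -0.11, 0.96, -0.04, 0.46, 1],
[0.06, -0.13, -0.1, 0.96, -0.04, 0.46, 1],
[0.05, -0.13, -0.1, 0.96, -0.04, 0.46, 1],
[0.04, -0.14, -0.09, 0.96, -0.04, 0.46, 1],
[0.04, -0.15, -0.07, 0.96, -0.04, 0.46, 1],
[0.04, -0.15, -0.07, 0.96, -0.04, 0.46, 1],
[0.03, -0.16, -0.06, 0.96, -0.04, 0.46, 1],
[0.02, -0.16, -0.04, 0.96, -0.04, 0.46, 1],
end [612.4 -52.9 142.3] rot err deg 0.15
```

Call:
send_rows(plan=[[0,-0.05,0,0.96,0,0.46,1],[0,-0.05,0,0.96,0,0.46,1],[0,-0.1,0,0.96,0,0.46,1],[0,-0.15,-0.05,0.96,0,0.46,1],[0.02,-0.2,-0.1,0.96,0,0.46,1]])

```text
time_s: 12.05
position: [641.7, -40.2, 146.4]
tool_rot: [0.169, 0.833, -0.106, 0.516]
contact_force: [-0.2, -0.4, -4.7]
gripper_width: 0.741
grip_force: 67.5
```

```bash
python3 - <<'E'
from h import *
check()
p,F=turnpose([579,-23,150],-40,25); plan(p,F,1)
E
```

```text
12.05 [641.7 -40.2 146.4] [ 0.214  0.375 -1.198 -1.025 -0.545  0.303] [-0.2 -0.4 -4.7]
[[-0.41   0.391  0.824]
 [ 0.172  0.92  -0.351]
 [-0.896 -0.002 -0.445]]
face [588.5 -17.8 152.3] tilt 1.52 [-0.919  0.393  0.027]
zmin 101.01883537208064
4 rows
[0.15, -0.2, -0.13, 0.95, -0.09, 0.47, 1],
[0.15, -0.22, -0.12, 0.95, -0.09, 0.47, 1],
[0.14, -0.22, -0.1, 0.95, -0.09, 0.47, 1],
[0.13, -0.24, -0.09, 0.95, -0.09, 0.47, 1],
end [612.3 -53.  137.2] rot err deg 0.13
```

Call:
send_rows(plan=[[0.15,-0.2,-0.13,0.95,-0.09,0.47,1],[0.15,-0.22,-0.12,0.95,-0.09,0.47,1],[0.14,-0.22,-0.1,0.95,-0.09,0.47,1],[0.13,-0.24,-0.09,0.95,-0.09,0.47,1],[0,0,0,0,0,0,1]])

```text
time_s: 12.72
position: [613.4, -52.8, 136.6]
tool_rot: [0.287, 0.793, -0.182, 0.506]
contact_force: [0.6, 0.1, -3.4]
gripper_width: 0.744
grip_force: 67.7
```

```bash
python3 - <<'E'
from h import *
check()
p,F=turnpose([579,-23,112],-40,25); plan(p,F,1)
E
```

```text
12.725 [613.4 -52.8 136.6] [ 0.364  0.396 -1.081 -0.72  -0.908  0.643] [ 0.6  0.1 -3.4]
[[-0.324  0.639  0.698]
 [ 0.271  0.769 -0.578]
 [-0.906  0.002 -0.423]]
face [568.5 -15.9 141.1] tilt 0.1 [-0.768  0.64   0.002]
zmin 90.12493726658545
2 rows
[0.57, -0.01, 0.25, 0.04, 0.0, 0.0, 1],
[0.57, 0.0, 0.25, 0.04, 0.0, 0.0, 1],
end [612.4 -53.   99.3] rot err deg 0.03
```

Vertical within 0.1°, with the bottom at about 90. Lowering.

Call:
send_rows(plan=[[0.45,0,0.21,0,0,0,1],[0.45,0,0.21,0,0,0,1],[0.4,0,0.19,0,0,0,1],[0,0,0,0,0,0,1]])

```text
time_s: 13.28
position: [611.9, -54.9, 91.9]
tool_rot: [0.287, 0.793, -0.184, 0.504]
contact_force: [-0.1, -0.6, -3.6]
gripper_width: 0.738
grip_force: 67.5
```

```bash
python3 - <<'E'
from h import *
check()
E
```

```text
13.275 [611.9 -54.9  91.9] [ 0.361  0.527 -1.124 -0.89  -0.91   0.643] [-0.1 -0.6 -3.6]
[[-0.326  0.641  0.695]
 [ 0.271  0.767 -0.581]
 [-0.906 -0.001 -0.424]]
face [567.2 -17.9  96.5] tilt 0.13 [-0.767  0.642  0.002]
zmin 45.563289187732515
```

Call:
send_rows(plan=[[0.12,0,0.056,0,0,0,1],[0.06,0,0.03,0,0,0,1],[0,0,0,0,0,0,1]])

```text
time_s: 13.7
position: [612.7, -54.4, 86.9]
tool_rot: [0.288, 0.793, -0.183, 0.505]
contact_force: [0.7, -0.2, -3.3]
gripper_width: 0.74
grip_force: 67.5
```

Call:
send_rows(plan=[[0.06,0,0.03,0,0,0,1],[0,0,0,0,0,0,1]])

```text
time_s: 13.95
position: [612.6, -54.4, 84.6]
tool_rot: [0.288, 0.793, -0.183, 0.505]
contact_force: [0.3, -0.5, -3.5]
gripper_width: 0.744
grip_force: 67.5
```

Call:
send_rows(plan=[[0.06,0,0.03,0,0,0,1],[0,0,0,0,0,0,1]])

```text
time_s: 14.2
position: [613.0, -54.6, 83.3]
tool_rot: [0.288, 0.792, -0.183, 0.506]
contact_force: [0.1, -0.4, -0.6]
gripper_width: 0.739
grip_force: 67.6
```

Call:
send_rows(plan=[[0.03,0,0.015,0,0,0,1],[0,0,0,0,0,0,1]])

```text
time_s: 14.45
position: [613.0, -54.7, 83.3]
tool_rot: [0.289, 0.792, -0.183, 0.506]
contact_force: [-3.8, 1.4, 6.3]
gripper_width: 0.741
grip_force: 68.4
```

```bash
python3 - <<'E'
from h import *
check()
E
```

```text
14.45 [613.  -54.7  83.3] [ 0.362  0.56  -1.13  -0.933 -0.913  0.644] [-3.8  1.4  6.3]
[[-0.32   0.643  0.696]
 [ 0.271  0.766 -0.583]
 [-0.908  0.002 -0.42 ]]
face [568.3 -17.6  87.6] tilt 0.02 [-0.765  0.644  0.   ]
zmin 40.016848462591405
```

Seated and vertical. Releasing.

Call:
send_rows(plan=[[0,0,0,0,0,0,-0.7],[0,0,0,0,0,0,-1],[0,0,0,0,0,0,-1],[0,0,0,0,0,0,-1]])

```text
time_s: 15.0
position: [612.7, -54.5, 81.7]
tool_rot: [0.288, 0.793, -0.183, 0.505]
contact_force: [-0.1, -0.7, 0.6]
gripper_width: 1.001
grip_force: 0.0
```

```bash
python3 - <<'E'
from h import *
check()
E
```

```text
15.0 [612.7 -54.5  81.7] [ 0.362  0.561 -1.13  -0.931 -0.911  0.644] [-0.1 -0.7  0.6]
[[-0.324  0.642  0.695]
 [ 0.271  0.767 -0.582]
 [-0.906  0.    -0.422]]
face [568.1 -17.5  86.1] tilt -0.25 [-0.766  0.643 -0.004]
zmin 40.00523858418743
```

Call:
send_rows(plan=[[0,0,-0.4,0,0,0,-1],[0,0,-0.6,0,0,0,-1],[0,0,-0.6,0,0,0,-1],[0,0,0,0,0,0,-1]])

```text
time_s: 15.55
position: [579.3, -25.9, 102.5]
tool_rot: [0.287, 0.793, -0.183, 0.505]
contact_force: [0.5, -0.3, -0.5]
gripper_width: 1.0
grip_force: 0.0
```

```bash
python3 - <<'E'
from h import *
check()
E
```

```text
15.55 [579.3 -25.9 102.5] [ 0.462  0.467 -1.134 -0.742 -0.979  0.766] [ 0.5 -0.3 -0.5]
[[-0.324  0.64   0.696]
 [ 0.271  0.768 -0.58 ]
 [-0.907  0.001 -0.422]]
face [568.3 -17.5 102. ] tilt 0.17 [-0.758  0.652  0.003]
zmin 40.00051148750039
```

The cover is standing at about (579, -26) and upright. Backing off, then going to the regulator.

```bash
python3 - <<'E'
from h import *
o=get_obs(); T=R.from_quat(o["tool_rot"]).as_matrix(); p=o["position"]
s=plan(p-70*T[:,2]+np.array([0,0,10]),T,-1)
s=plan(s[0]+np.array([-20,0,110]),T,-1,start=s)
a=np.radians(126); s=plan([480,-345,310],frame([0,0,-1],[np.cos(a),np.sin(a),0]),-1,start=s)
E
```

```text
3 rows
[-0.1, 0.0, -0.82, 0.0, 0.0, 0.0, -1],
[-0.1, 0.0, -0.83, 0.0, 0.0, 0.0, -1],
[-0.1, 0.0, -0.82, 0.0, 0.0, 0.0, -1],
end [531.   14.5 141.8] rot err deg 0.0
5 rows
[-0.62, -0.08, -0.4, 0.0, 0.0, 0.0, -1],
[-0.62, -0.09, -0.4, 0.0, 0.0, 0.0, -1],
[-0.63, -0.08, -0.41, 0.0, 0.0, 0.0, -1],
[-0.62, -0.09, -0.4, 0.0, 0.0, 0.0, -1],
[-0.62, -0.08, -0.4, 0.0, 0.0, 0.0, -1],
end [511.1  14.5 251.8] rot err deg 0.0
18 rows
[-0.26, -0.55, 0.3, -0.59, 0.76, -0.93, -1],
[-0.24, -0.57, 0.27, -0.59, 0.76, -0.93, -1],
[-0.21, -0.6, 0.22, -0.59, 0.76, -0.93, -1],
[-0.19, -0.63, 0.2, -0.59, 0.76, -0.93, -1],
[-0.15, -0.64, 0.15, -0.59, 0.76, -0.93, -1],
[-0.12, -0.65, 0.13, -0.59, 0.76, -0.93, -1],
[-0.08, -0.67, 0.09, -0.59, 0.76, -0.93, -1],
[-0.04, -0.67, 0.06, -0.59, 0.76, -0.93, -1],
[0.0, -0.68, 0.03, -0.59, 0.76, -0.93, -1],
[0.04, -0.67, 0.01, -0.59, 0.76, -0.93, -1],
[0.09, -0.67, -0.02, -0.59, 0.76, -0.93, -1],
[0.13, -0.66, -0.04, -0.59, 0.76, -0.93, -1],
[0.18, -0.65, -0.06, -0.59, 0.76, -0.93, -1],
[0.22, -0.64, -0.08, -0.59, 0.76, -0.93, -1],
[0.27, -0.61, -0.09, -0.59, 0.76, -0.93, -1],
[0.31, -0.6, -0.1, -0.59, 0.76, -0.93, -1],
[0.36, -0.56, -0.1, -0.59, 0.76, -0.93, -1],
[0.39, -0.54, -0.11, -0.59, 0.76, -0.93, -1],
end [ 480.1 -344.9  310. ] rot err deg 0.32
```

Call:
send_rows(plan=[[-0.1,0,-0.82,0,0,0,-1],[-0.1,0,-0.82,0,0,0,-1],[-0.1,0,-0.82,0,0,0,-1]])

```text
time_s: 15.98
position: [530.7, 13.7, 141.2]
tool_rot: [0.288, 0.793, -0.184, 0.505]
contact_force: [0.0, -0.3, -0.2]
gripper_width: 1.002
grip_force: 0.0
```

Call:
send_rows(plan=[[-0.62,-0.08,-0.4,0,0,0,-1],[-0.62,-0.08,-0.4,0,0,0,-1],[-0.62,-0.08,-0.4,0,0,0,-1],[-0.62,-0.08,-0.4,0,0,0,-1],[-0.62,-0.08,-0.4,0,0,0,-1]])

```text
time_s: 16.6
position: [511.7, 13.9, 251.1]
tool_rot: [0.288, 0.793, -0.183, 0.505]
contact_force: [-0.3, 0.3, -0.4]
gripper_width: 1.002
grip_force: 0.0
```

Call:
send_rows(plan=[[-0.26,-0.55,0.3,-0.59,0.76,-0.93,-1],[-0.24,-0.57,0.27,-0.59,0.76,-0.93,-1],[-0.21,-0.6,0.22,-0.59,0.76,-0.93,-1],[-0.19,-0.63,0.2,-0.59,0.76,-0.93,-1],[-0.15,-0.64,0.15,-0.59,0.76,-0.93,-1]])

```text
time_s: 17.23
position: [502.5, -86.6, 267.2]
tool_rot: [0.124, 0.903, -0.141, 0.387]
contact_force: [0.4, -0.6, -0.3]
gripper_width: 1.001
grip_force: 0.0
```

Call:
send_rows(plan=[[-0.12,-0.65,0.13,-0.59,0.76,-0.93,-1],[-0.08,-0.67,0.09,-0.59,0.76,-0.93,-1],[-0.04,-0.67,0.06,-0.59,0.76,-0.93,-1],[0,-0.68,0.03,-0.59,0.76,-0.93,-1],[0.04,-0.67,0.01,-0.59,0.76,-0.93,-1]])

```text
time_s: 17.85
position: [494.1, -187.1, 283.2]
tool_rot: [-0.045, 0.964, -0.091, 0.248]
contact_force: [0.1, 0.0, -0.5]
gripper_width: 0.999
grip_force: 0.0
```

Call:
send_rows(plan=[[0.09,-0.67,-0.02,-0.59,0.76,-0.93,-1],[0.13,-0.66,-0.04,-0.59,0.76,-0.93,-1],[0.18,-0.65,-0.06,-0.59,0.76,-0.93,-1],[0.22,-0.64,-0.08,-0.59,0.76,-0.93,-1],[0.27,-0.61,-0.09,-0.59,0.76,-0.93,-1]])

```text
time_s: 18.48
position: [485.5, -287.0, 299.0]
tool_rot: [-0.212, 0.972, -0.036, 0.095]
contact_force: [0.9, 0.1, 0.3]
gripper_width: 1.002
grip_force: 0.0
```

Call:
send_rows(plan=[[0.31,-0.6,-0.1,-0.59,0.76,-0.93,-1],[0.36,-0.56,-0.1,-0.59,0.76,-0.93,-1],[0.39,-0.54,-0.11,-0.59,0.76,-0.93,-1],[0,0,0,0,0,0,-1]])

```text
time_s: 18.98
position: [481.5, -347.2, 307.1]
tool_rot: [-0.306, 0.952, -0.001, 0.001]
contact_force: [0.2, 0.6, -0.6]
gripper_width: 1.001
grip_force: 0.0
```

```bash
python3 - <<'E'
from h import *
o=get_obs(); print(o["time_s"],o["position"],o["qpos"].round(2)); print(R.from_quat(o["tool_rot"]).as_matrix().round(3))
im,P=cloud("wrist"); cv2.imwrite("pics/k1.png",im); np.save("k1.npy",P)
for t in ["knob_grip","gauge_face"]: print(t,[(r["conf"],r["centre"]) for r in look_for(t,"wrist")][:3])
m=(P[...,2]>205)&(P[...,2]<222)&(abs(P[...,0]-517)<45)&(abs(P[...,1]+347)<45); q=P[m]
print(len(q)); 
if len(q): print(cv2.minEnclosingCircle(q[:,:2].astype(np.float32)),np.median(q,0),(q.min(0)+q.max(0))/2)
E
```

```text
18.975 [ 481.46568014 -347.15656942  307.12072905] [-0.62  0.36  0.26  1.46 -0.   -1.25]
[[-0.813 -0.583  0.002]
 [-0.583  0.813 -0.002]
 [-0.001 -0.003 -1.   ]]
knob_grip [(0.73, [258.6, 289.9])]
gauge_face [(0.71, [209.1, 317.6])]
3417
((513.98388671875, -347.98345947265625), 22.922998428344727) [ 511.77663588 -349.01919692  212.44870513] [ 513.36712627 -347.72052229  209.81193992]
```

View pics/k1.png

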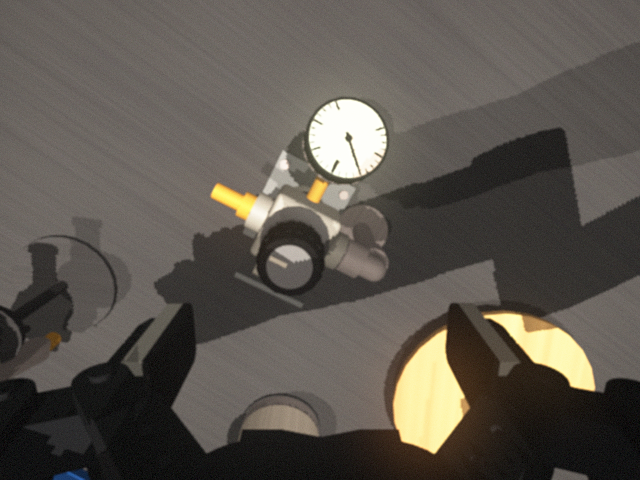

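The gauge is at (138, 347), with its long mark toward the knob at (258, 290). The needle appears to be about 45° counter-clockwise of that mark. I'll rectify the dial to measure it.

```bash
cat >> h.py <<'E'
def dial(im,P,o,knob,name="wrist",out=None,guess=None):
    K,T=cam(name,o); Ti=np.linalg.inv(T)
    hsv=cv2.cvtColor(im,cv2.COLOR_BGR2HSV)
    m=(hsv[...,2]>150)&(hsv[...,1]<60)
    d=np.hypot(P[...,0]-knob[0],P[...,1]-knob[1]); m&=(d>50)&(d<135)&(P[...,2]>80)&(P[...,2]<165)
    q=P[m]; G=np.median(q,0)
    (x,y),r=cv2.minEnclosingCircle(q[:,:2].astype(np.float32)); G[0],G[1]=x,y
    k=np.array([knob[0]-x,knob[1]-y,0]); k/=np.linalg.norm(k); t=np.radians(20)
    top=np.cos(t)*k+np.sin(t)*np.array([0,0,1]); n=-np.sin(t)*k+np.cos(t)*np.array([0,0,1]); right=np.cross(top,n)
    print("gauge",G.round(1),r,len(q))
    def px(w): c=Ti[:3,:3]@w+Ti[:3,3]; p=K@c; return p[:2]/p[2]
    s=36; src=np.float32([px(G+a*right*s+b*top*s) for a,b in [(-1,1),(1,1),(1,-1),(-1,-1)]])
    H=cv2.getPerspectiveTransform(src,np.float32([[0,0],[400,0],[400,400],[0,400]])); w=cv2.warpPerspective(im,H,(400,400),flags=2)
    if out: cv2.imwrite(out,w)
    g=cv2.cvtColor(w,cv2.COLOR_BGR2GRAY).astype(float)
    pol=cv2.warpPolar(g,(200,360),(200,200),200,cv2.WARP_POLAR_LINEAR)
    prof=pol[:,40:110].mean(1); a=(np.arange(360)-(-90))%360  # clockwise from top
    o_=np.argsort(prof)[:12]; print("darkest, deg clockwise from top:",[(int((a[i]+180)%360-180),int(prof[i])) for i in o_])
E
python3 - <<'E'
from h import *
o=get_obs(); im,P=cloud("wrist"); dial(im,P,o,(514,-347.5),out="pics/d1.png")
E
```

```text
gauge [ 432.5 -360.3  150. ] 31.799753189086914 4686
darkest, deg clockwise from top: [(-58, 172), (-57, 174), (-59, 175), (-2, 177), (-1, 178), (-60, 178), (-61, 182), (-3, 182), (-56, 183), (0, 186), (-62, 187), (-63, 191)]
```

View pics/d1.png

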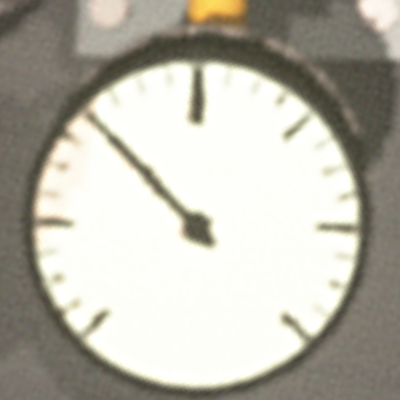

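The dial is clear: the needle is on the long mark 45° counter-clockwise of the top, at 1.571 rad. So the knob needs +45° clockwise. Moving onto it.

```bash
python3 - <<'E'
from h import *
o=get_obs(); a=np.radians(126); F=frame([0,0,-1],[np.cos(a),np.sin(a),0])
s=plan([515,-348,250],F,-1); s=plan([515,-348,155],F,-1,start=s)
E
```

```text
3 rows
[-0.29, -0.26, 0.66, -0.02, 0.01, -0.02, -1],
[-0.3, -0.25, 0.66, -0.02, 0.01, -0.02, -1],
[-0.29, -0.26, 0.65, -0.02, 0.01, -0.02, -1],
end [ 514.9 -348.   250.1] rot err deg 0.06
5 rows
[0.0, 0.0, 0.63, 0.0, 0.0, 0.0, -1],
[0.0, 0.0, 0.64, 0.0, 0.0, 0.0, -1],
[0.0, 0.0, 0.63, 0.0, 0.0, 0.0, -1],
[0.0, 0.0, 0.64, 0.0, 0.0, 0.0, -1],
[-0.01, -0.01, 0.63, 0.0, 0.0, 0.0, -1],
end [ 515.2 -348.   155. ] rot err deg 0.06
```

Call:
send_rows(plan=[[-0.29,-0.26,0.66,-0.02,0.01,-0.02,-1],[-0.29,-0.26,0.66,-0.02,0.01,-0.02,-1],[-0.29,-0.26,0.66,-0.02,0.01,-0.02,-1],[0,0,0,0,0,0,-1]])

```text
time_s: 19.68
position: [514.8, -347.8, 247.4]
tool_rot: [-0.309, 0.951, 0.002, -0.002]
contact_force: [-0.7, 0.8, -0.1]
gripper_width: 0.999
grip_force: 0.0
```

Call:
send_rows(plan=[[0,0,0.63,0,0,0,-1],[0,0,0.63,0,0,0,-1],[0,0,0.63,0,0,0,-1],[0,0,0.63,0,0,0,-1],[0,0,0,0,0,0,-1]])

```text
time_s: 20.3
position: [514.1, -348.2, 173.5]
tool_rot: [-0.309, 0.951, 0.001, -0.001]
contact_force: [0.5, -0.7, -0.2]
gripper_width: 1.0
grip_force: 0.0
```

Call:
send_rows(plan=[[-0.02,0,0.4,0,0,0,-1],[0,0,0.2,0,0,0,-1],[0,0,0,0,0,0,-1]])

```text
time_s: 20.68
position: [515.3, -348.3, 156.1]
tool_rot: [-0.309, 0.951, 0.0, -0.001]
contact_force: [0.7, 0.3, -0.4]
gripper_width: 1.0
grip_force: 0.0
```

Call:
send_rows(plan=[[0,0,0,0,0,0,1],[0,0,0,0,0,0,1],[0,0,0,0,0,0,1],[0,0,0,0,0,0,1],[0,0,0,0,0,0,1]], newtons=50)

```text
time_s: 21.3
position: [515.3, -347.9, 157.3]
tool_rot: [-0.309, 0.951, 0.0, -0.0]
contact_force: [-3.3, 2.7, 4.5]
gripper_width: 0.494
grip_force: 51.4
```

Call:
send_rows(plan=[[0,0,-0.15,0,0,0,1],[0,0,-0.15,0,0,0,1],[0,0,0,0,0,0,1]])

```text
time_s: 21.68
position: [515.2, -347.8, 164.5]
tool_rot: [-0.309, 0.951, 0.001, -0.001]
contact_force: [0.3, 1.5, -6.9]
gripper_width: 0.5
grip_force: 56.7
```

```bash
python3 - <<'E'
from h import *
o=get_obs(); print(o["position"],o["contact_force"],o["gripper_width"])
im,P=cloud("wrist"); dial(im,P,o,(515,-348))
E
```

```text
[ 515.2005276  -347.84544922  164.48231545] [ 0.27814352  1.52592083 -6.92881798] 0.4996293485943349
gauge [ 432.3 -360.   149.9] 31.71631622314453 14566
darkest, deg clockwise from top: [(-60, 103), (-59, 107), (-61, 107), (-62, 114), (-58, 118), (-63, 122), (-64, 127), (-57, 134), (-65, 135), (-66, 140), (-67, 144), (0, 146)]
```

Pulled up. Turning clockwise.

Call:
send_rows(plan=[[0,0,0,0,0,0.94,1],[0,0,0,0,0,0.94,1],[0,0,0,0,0,0.94,1],[0,0,0,0,0,0.94,1]])

```text
time_s: 22.22
position: [515.3, -348.1, 164.5]
tool_rot: [-0.181, 0.984, 0.001, -0.001]
contact_force: [0.5, 1.3, -8.4]
gripper_width: 0.496
grip_force: 56.5
```

```bash
python3 - <<'E'
from h import *
o=get_obs(); print(o["position"],o["contact_force"],o["torque"],o["gripper_width"],o["qpos"][5])
im,P=cloud("wrist"); dial(im,P,o,(515,-348))
E
```

```text
[ 515.34675803 -348.10034275  164.50532734] [ 0.48257243  1.32304427 -8.36597873] [ 0.25906047 -0.27348546  0.02284811] 0.49618466409251477 -0.9573375371789264
gauge [ 432.4 -359.9  149.9] 31.678213119506836 15343
darkest, deg clockwise from top: [(-42, 97), (-41, 97), (-43, 104), (-40, 106), (-44, 118), (-39, 121), (-45, 133), (-38, 141), (-46, 145), (0, 149), (1, 149), (-2, 150)]
```

The needle follows the knob. Finishing the turn.

Call:
send_rows(plan=[[0,0,0,0,0,0.94,1],[0,0,0,0,0,0.94,1],[0,0,0,0,0,0.94,1],[0,0,0,0,0,0.94,1]])

```text
time_s: 22.78
position: [515.4, -348.4, 164.5]
tool_rot: [-0.051, 0.999, 0.0, -0.001]
contact_force: [1.3, 0.4, -8.9]
gripper_width: 0.497
grip_force: 56.4
```

Call:
send_rows(plan=[[0,0,0,0,0,0.94,1],[0,0,0,0,0,0.94,1],[0,0,0,0,0,0.94,1],[0,0,0,0,0,0.94,1],[0,0,0,0,0,0,1]])

```text
time_s: 23.4
position: [515.4, -348.7, 164.5]
tool_rot: [0.079, 0.997, -0.0, -0.001]
contact_force: [0.8, -0.6, -10.6]
gripper_width: 0.501
grip_force: 56.1
```

```bash
python3 - <<'E'
from h import *
o=get_obs(); print(o["position"],o["contact_force"],o["torque"],o["gripper_width"],o["qpos"][5])
im,P=cloud("wrist"); dial(im,P,o,(515,-348),out="pics/d2.png")
E
```

```text
[ 515.43033288 -348.66247215  164.54002422] [  0.84793829  -0.60438373 -10.62488588] [-0.02953926 -0.37725523  0.02506859] 0.501446679741858 -0.4357316678760739
gauge [ 432.5 -360.4  149.9] 31.787353515625 15221
darkest, deg clockwise from top: [(1, 66), (0, 67), (-1, 67), (-2, 68), (2, 72), (-3, 73), (-4, 84), (3, 92), (-5, 104), (4, 126), (-6, 130), (-7, 161)]
```

View pics/d2.png

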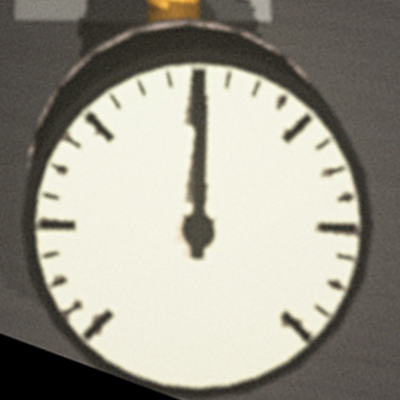

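The needle is on the long top mark. Pushing down.

Call:
send_rows(plan=[[0,0,0.15,0,0,0,1],[0,0,0.15,0,0,0,1],[0,0,0.08,0,0,0,1],[0,0,0,0,0,0,1]])

```text
time_s: 23.95
position: [515.7, -348.8, 157.2]
tool_rot: [0.079, 0.997, -0.001, 0.001]
contact_force: [-6.4, 2.8, 11.9]
gripper_width: 0.5
grip_force: 58.5
```

Call:
send_rows(plan=[[0,0,0.06,0,0,0,1],[0,0,0,0,0,0,1]])

```text
time_s: 24.2
position: [515.8, -348.9, 157.1]
tool_rot: [0.079, 0.997, -0.002, 0.001]
contact_force: [-7.2, 5.3, 20.0]
gripper_width: 0.497
grip_force: 59.2
```

Call:
send_rows(plan=[[0,0,-0.1,0,0,0,0],[0,0,0,0,0,0,-1],[0,0,0,0,0,0,-1],[0,0,0,0,0,0,-1]])

```text
time_s: 24.7
position: [515.9, -348.7, 154.9]
tool_rot: [0.08, 0.997, -0.0, -0.0]
contact_force: [0.8, -0.1, 0.7]
gripper_width: 0.998
grip_force: 0.0
```

Call:
send_rows(plan=[[0,0,-0.8,0,0,0,-1],[0,0,-0.8,0,0,0,-1],[0,0,-0.8,0,0,0,-1],[0.2,0,-0.8,0,0,0,-1],[0.5,0,-0.5,0,0,0,-1]])

```text
time_s: 25.32
position: [495.4, -345.4, 267.0]
tool_rot: [0.079, 0.997, -0.001, 0.0]
contact_force: [0.7, 0.9, 0.6]
gripper_width: 0.998
grip_force: 0.0
```

Call:
send_rows(plan=[[0.5,0,-0.5,0,0,0,-1],[0,0,0,0,0,0,-1]])

```text
time_s: 25.58
position: [479.3, -342.9, 282.8]
tool_rot: [0.08, 0.997, -0.001, 0.0]
contact_force: [1.1, 0.2, -0.1]
gripper_width: 0.998
grip_force: 0.0
```

```bash
python3 - <<'E'
from h import *
o=get_obs(); print(o["time_s"],o["position"])
im,P=cloud("wrist"); dial(im,P,o,(515,-348)); cv2.imwrite("pics/e.png",im)
m=(P[...,2]>203)&(P[...,2]<225)&(abs(P[...,0]-515)<30)&(abs(P[...,1]+348)<30); q=P[m]; print("knob top",len(q),np.median(q[:,2]),np.percentile(q[:,2],90))
c=np.zeros((600,640,3),np.uint8)
for i,n in enumerate(["side","scene"]):
    im2,P=cloud(n); c[:300,i*320:i*320+320]=(im2[80:380,160:480] if n=="side" else im2[100:400,120:440])
    m=(abs(P[...,0]-579)<50)&(abs(P[...,1]+26)<50)&(P[...,2]>60)&(P[...,2]<200); q=P[m]; print(n,len(q),q.min(0),q.max(0),np.median(q,0))
    t=P[(P[...,2]>140)&m]; print("top",len(t),t.mean(0))
c[300:,:400]=cv2.resize(im,(400,300)); cv2.imwrite("pics/final.png",c)
E
```

```text
25.575 [ 479.30115944 -342.87913553  282.75054424]
gauge [ 428.2 -360.5  149.8] 29.210664749145508 5310
darkest, deg clockwise from top: [(1, 78), (0, 79), (2, 88), (-1, 91), (3, 107), (-2, 109), (-3, 131), (4, 133), (-4, 153), (5, 160), (-5, 172), (6, 185)]
knob top 4075 212.670592739687 213.63209874518205
side 838 [554.75478568 -55.35571916  60.26175132] [609.23866678   5.65856479 153.8768598 ] [581.19217049 -11.08706799 116.01958483]
top 213 [581.83886826 -21.36617084 148.99149466]
scene 423 [550.16232913 -56.8183507   60.64486251] [606.62207486   2.96722422 160.12222127] [589.53341505 -20.62717627 129.95332228]
top 177 [580.7868207  -25.65296589 152.32919406]
```

View pics/final.png

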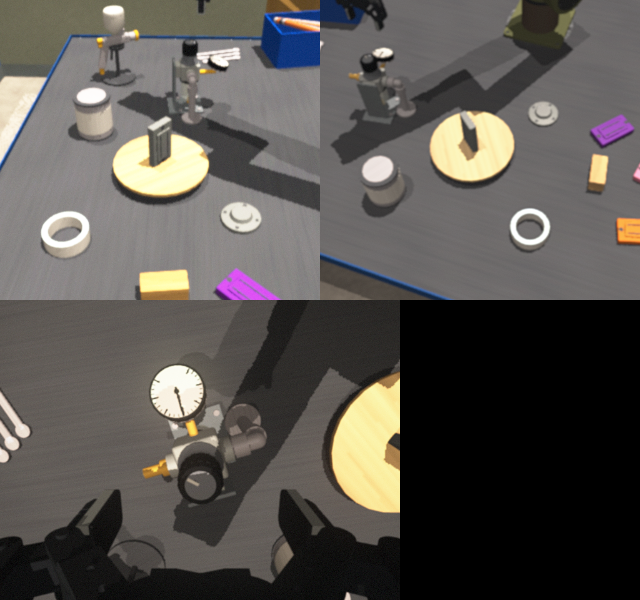

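The final view shows the cover upright in the middle of the disc, the needle on the top mark, and the knob down with its top at 212.7 mm. The arm is clear of everything.

```bash
python3 -c "
from rig import robot
print(robot.finish_job())"
```

```text
the job is handed in; nothing more can be done
None
```

I handed the job in at about 26 s. In the last images the cover stands upright on a short edge within about 5 mm of the turntable's centre. The needle is on the top mark, the knob is pushed down, and the tin, tape and flange have not visibly moved. Joint 3 briefly read -1.283 against its -1.28 limit, and the hand-in returned no verdict.

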